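Raise the test-bay guard to its index and slide the blower in

ROBOT

A 6-joint arm with a two-finger parallel gripper is mounted at the origin on the work surface. World frame = base frame: x ahead of the robot, y to its left, z up, the work surface at z = 0. Lengths are in m, angles in rad, forces in N, time in s.
With the tool pointing down it reaches from about 0.3 to 0.75 m from the base axis. Payload 8.5 kg.
Tool frame: the origin (TCP) lies midway between the tips of the shut fingers; the grasp point (between the pads) lies 19 mm behind it (r.tcp_to_grasp is the distance from the TCP to the grasp point, in m); z points along the fingers, y is the line along which they close (so a half turn about z gives the same grasp; the last joint's range is limited). The gripper opens to 88 mm and grips with 3 to 60 N. Pads are 18 mm wide; open, the fingers measure 123 mm over their backs; the gripper's body (75 mm by 187 mm) begins 45 mm behind the grasp point.
Start: joints at [0.9, 0.381, 1.297, -0, 1.464, -0.215], TCP at [0.242, 0.494, 0.239] pointing down, gripper open.
Joint ranges: [-3.11, 3.11], [-0.89, 2.33], [0.22, 2.48], [-1.42, 4.56], [0.17, 2.85], [-2.88, 2.88]. Speed limits (rad/s): [2.39, 2.39, 3.14, 3.14, 3.14, 3.14].

INTERFACE

Orientations are given as a unit quaternion [x, y, z, w].
In Python, from bench import r gives the robot as it stands.
- The arm moves only by the tool apply_moves, never from a script. Its arguments are lists of equal length, an entry for each row: "delta_pos": the shift along the tool's x, y, z scaled (see below), a list of three; "turn": the turn, a rotation vector about the tool's x, y, z scaled (see below), a list of three. In form: {"delta_pos": [[x, y, z], ...], "turn": [[ax, ay, az], ...]}. A call has 1 to 5 rows; each row shifts and turns the commanded pose from where the row before left it, along the tool's axes as they then stand; what a row does not reach is not made up. The controller multiplies each number of a shift by 50 cm and each number of a turn by 45 degrees. A row lasts 1/8 s, in which the tool goes at most 62.5 mm and 10.7 degrees, less where a joint would pass 70% of its speed; a pose out of reach is approached as far as the arm can. A call with a number of a shift or a turn outside -1 to 1 is refused whole. A call with a gripper value outside its range is refused whole. "hand" is the closure in counts, from 0 (fully open) to 255 (shut), set as the call begins (left out, the last holds). The fingers move at their own pace and stop on an object; "grip_force" is the grip in N (left out, the last holds). Time passes only in rows, so rows that do not move let the fingers close. It gives the time, the measured TCP pose, the force, the opening and the grip force at its end, in the units of the state.
- r.get_obs(): the state, without advancing time (a new reading comes with each control period).
- r.camera(name): name is "scene" or "top" or "wrist"; returns (picture, depth): 480x640x3 uint8, blue, green, red; 480x640 float32, m along the optical axis (not along the pixel's ray), 0 where there is no reading.
- r.camera_params(name): a dict with "fx", "fy", "cx", "cy" (pixels), "rvec" (rotation vector, rad) and "tvec" (3), from world to camera coordinates, as OpenCV has them; the wrist camera has in their place "T_tool_cam" (4x4, takes a point from camera to tool coordinates, whose origin is the TCP and whose axes are the flange's). Camera axes: x right, y down, z forward; pixel columns grow to the right and rows downward; lengths in m; the calibration is good to about 2 mm. A picture is of the moment at which its call begins: read the wrist's pose just before it. camera_params takes no time and is no camera call.
- r.finish_job(): hands the job in; it is judged then, once.
The state is a dict: "time": time; "q": joint angles; "joint_velocities": joint speeds; "joint_torque": joint torques, N m; "eef_pos": TCP position; "eef_rot": TCP orientation; "ft_force": force on the tool from outside, world axes, zero at the start; "wrist_torque": the same for the moment, N m; "finger_gap": finger opening in m; "gripper_force": force on a finger pad.
Only numpy, scipy, OpenCV 4.12 (cv2) and the standard library are available. Lean on these libraries where they do the work, as an engineer would, in place of code of your own. Each camera call takes 0.05 s, during which the arm holds its last target. There are 200 camera calls.

TASK

Push the clear guard of the motor test bay up by the underside of its lift rail until the rail is level with the point of the index clip on the post, and let go of it; it stays where it is left. Then slide the blower on its carrier plate under the guard until the plate's nose is home and square against the stop bar, and let go, leaving the other things on the bench alone.

Things in the scene. Friction and masses are not known exactly. Their poses are not given: they have to be found in the camera images.
- bay: Open aluminium frame fixed on the bench: two posts 40 x 30 mm, 470 mm high, 520 mm apart centre to centre, with a header on top; the clear guard slides up and down between them. Origin on the bench top, midway between the posts, in the guard's plane; x points into the bay (away from the robot), y left along the guard, z up. The bench top runs flat through the bay, with no sill.
- sash (a joint): Height of the guard, m: 0 is lowest (middle of the lift rail 90 mm above the bench), up is positive, top stop at 0.19. The guard (0.8 kg) is fully counterbalanced and stays at any height; moving it up or down takes about 3 N of friction plus a little drag.
- rail_mid (a point): Middle of the front face of the guard's lift rail; moves with the guard. The rail is a flat aluminium ledge along the guard's lower edge, 470 mm long (y), 12 mm thick (z; underside 6 mm below this point); this face is 33 mm from the guard's plane, towards the robot. The clear panel rises 180 mm above it. Axes as the bay's.
- index_tip (a point): Inner point of the index clip, a pointed steel bar 16 mm high and 75 mm long across the front of the left post, pointing at the left end of the rail. The guard is at the right height when the middle of the rail's thickness is level with this point. The clip's height differs from day to day.
- grip (a point): Centre of the carrier's upright black grip, 30 mm long (x), 20 mm wide (y), 8 to 90 mm above the bench (this point is 49 mm up). The carrier is a steel plate 205 x 110 x 8 mm that slides on the bench, about 0.9 kg in all, on the left or right in front of the bay; x points to its nose. With the nose on the stop bar this point is 98 mm in front of the guard's plane, outside.
- nose (a point): Middle of the nose edge of the carrier plate, 190 mm ahead of the grip, 4 mm above the bench; x points ahead, square to that edge, which is 110 mm wide.
- tray_mid (a point): Centre of a low steel tray of nuts, 150 x 120 x 24 mm, a bystander standing in front of the bay on the side where the carrier is not. To be left alone.
- can_mid (a point): Centre of a spray can, 58 mm across, 170 mm high, a bystander on the robot's right. To be left alone.
- driver: A screwdriver lying on the bench at the robot's left, a bystander. To be left alone.
- mallet: A hammer lying on the bench at the robot's right, a bystander. To be left alone.
- stop (a point): Middle of the near face of the steel stop bar, fixed across the full width inside the bay, 92 mm behind the guard's plane, 30 mm high (this point is 15 mm up). Axes as the bay's. A grey wall 100 mm high stands 60 mm behind it.
- housing (a point): Middle of the aluminium blower housing fixed on the carrier, 145 mm ahead of the grip, 83 mm above the bench. The housing is 70 mm long (x), 104 mm wide (y) and reaches 165 mm above the bench, too tall to pass the lowered guard.
Mind the look-alikes: they are no part of the job. What is shaped like the part that bears grip but brown is not meant.

How it is judged:
On the way:
1. the guard is raised to the index, within 10 mm, and let go of, with the carrier still outside (z of rail_mid in the frame of index_tip between -0.01 and 0.01 m and x of nose in the frame of bay below 0.04 m and contact force between each of the fingers, the arm and bay below 0.2 N), for 0.2 s.
At the end, for the whole second after the job is handed in: The middle of the lift rail is within 10 mm of the index point's height; the carrier lies flat on the bench with the middle of its nose within 12 mm of the stop bar and square to it within 0.14 rad (8 degrees), between the posts (nose within 200 mm of the bay's middle); all is released and at rest (z of rail_mid in the frame of index_tip between -0.01 and 0.01 m and x of nose in the frame of bay between 0.08 and 0.096 m and y of nose in the frame of bay between -0.2 and 0.2 m and angle between the x axis of nose and the x axis of bay, either way round below 0.14 rad and angle between nose's own z axis and vertical below 0.08 rad and height (world z) of nose below 0.012 m); the robot touches nothing.
It fails at once if a bystander (tray, can, screwdriver or hammer) is moved more than 30 mm (distance of any of tray_mid, can_mid, driver, mallet from where it was at the start of the episode above 0.03 m).
It also fails if it takes over 69 s, if anything falls off the work surface, if the arm or the gripper's body presses on something with over 40 N, if the wrist force passes 120 N, or if a joint passes its speed limit or range.

## Working session

There is one attempt and no reset: what is moved stays moved. The work goes in short steps, Python scripts to look and compute and a tool call to move; the robot and the scene stay as the last step left them, time stands still between calls to the robot, and variables do not carry over. Pictures are saved under pics/ and viewed, at most 10 in all, crops included, and the job is handed in when it is done.

Besides the shell and the picture viewer there is one more tool, called after "Emit:" by a JSON object that holds its "op" and its "data". apply_moves: Moves the arm, as the interface text tells. Shifts and turns lie within -1 to 1; 1 stands for 50 cm of shift or 45 degrees of turn. Its arguments: {"type":"object","properties":{"delta_pos":{"type":"array","items":{"type":"array","items":{"type":"number"}}},"turn":{"type":"array","items":{"type":"array","items":{"type":"number"}}},"hand":{"type":"number"},"grip_force":{"type":"number"}},"required":["delta_pos","turn"]}

```bash
mkdir -p pics; ls; cat > h.py <<'E'
import numpy as np,cv2
from bench import r
from scipy.spatial.transform import Rotation as R
def cam(n):
    o=r.get_obs(); im,d=r.camera(n); p=r.camera_params(n)
    if n=='wrist':
        T=np.eye(4);T[:3,:3]=R.from_quat(o['eef_rot']).as_matrix();T[:3,3]=o['eef_pos'];M=T@np.array(p['T_tool_cam'])
    else:
        W=np.eye(4);W[:3,:3]=cv2.Rodrigues(np.array(p['rvec'],float))[0];W[:3,3]=np.ravel(p['tvec']);M=np.linalg.inv(W)
    return im,d,p,M
def ray(p,M,u,v):
    return M[:3,:3]@np.array([(u-p['cx'])/p['fx'],(v-p['cy'])/p['fy'],1.]),M[:3,3]
def onz(p,M,u,v,z):
    d,o=ray(p,M,u,v);return o+d*(z-o[2])/d[2]
def cloud(d,p,M):
    v,u=np.mgrid[:480,:640];P=np.stack([(u-p['cx'])/p['fx']*d,(v-p['cy'])/p['fy']*d,d],-1)
    W=P@M[:3,:3].T+M[:3,3];W[d==0]=np.nan;return W
E
python3 - <<'E'
from h import *
for n in('scene','top'):
    im,d,p,M=cam(n);cv2.imwrite(f'pics/{n}.png',im);np.savez(f'{n}.npz',im=im,d=d,M=M,p=p)
    print(n,M.round(3),p['fx'],p['cx'],p['cy'],(d>0).mean())
print(r.get_obs())
E
```

```text
pics
scene [[-0.998 -0.065  0.024  0.455]
 [-0.07   0.934 -0.351  0.359]
 [ 0.    -0.351 -0.936  1.172]
 [ 0.     0.     0.     1.   ]] 488.9316268845606 319.3742816091802 233.52841092578475 0.9960709635416667
top [[-0.03  -0.993  0.115  0.369]
 [-0.999  0.027 -0.024 -0.005]
 [ 0.02  -0.115 -0.993  1.407]
 [ 0.     0.     0.     1.   ]] 450.5725802732016 318.15366580486653 249.2279573029155 0.9958365885416667
{'time': 0.1, 'q': array([ 8.99680420e-01,  3.81153891e-01,  1.29814540e+00, -3.15559054e-05,
        1.46357097e+00, -2.15287565e-01]), 'joint_velocities': array([-0.00284439, -0.00126034, -0.00271772,  0.00079539,  0.00166057,
        0.00125912]), 'joint_torque': array([ 3.71117145e-03, -4.38652003e+01, -2.24913186e+01,  7.15166959e-02,
        3.41751636e-02, -6.11024780e-05]), 'eef_pos': array([0.24196515, 0.49365091, 0.23819928]), 'eef_rot': array([ 2.25944427e-01,  9.74139984e-01, -5.83811573e-04, -2.59770168e-04]), 'ft_force': array([-0.00234747,  0.2844727 , -0.31174268]), 'wrist_torque': array([-0.01993176, -0.01034856,  0.01225222]), 'gripper_force': 0.0, 'finger_gap': 0.08801926945596113}
```

View pics/scene.png

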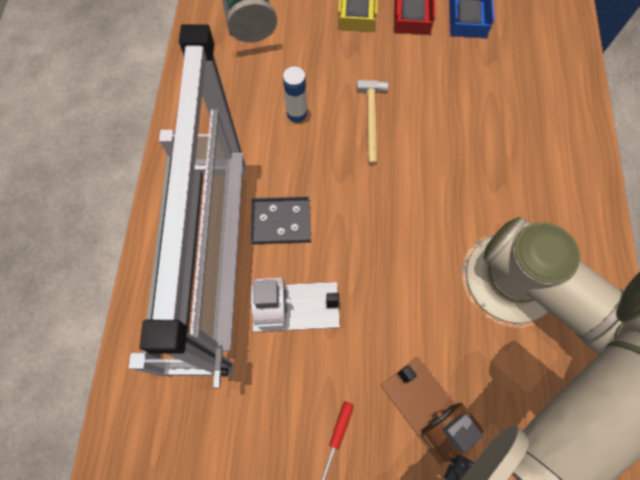

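View pics/top.png

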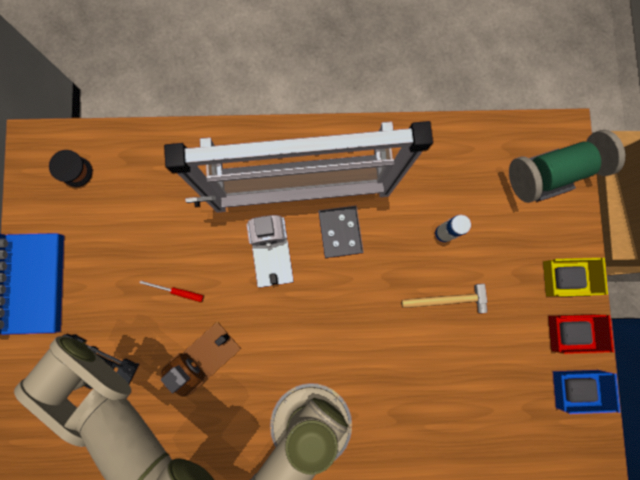

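Scene picture: the pale carrier is at (300,305) with its grip at (332,300), and the brown look-alike is at (430,400) with its grip at (407,373). The clip is at about (218,370), the rail's front edge runs from (240,155) to (228,348), and the tray is at (281,220).

Candidates for the grip, in the top view: the black post at (273,280) on the pale plate, or the post at (222,340) on the brown plate. I choose the first. Next I'll check it in a close crop and measure.

```bash
python3 - <<'E'
from h import *
S=np.load('scene.npz',allow_pickle=True);T=np.load('top.npz',allow_pickle=True)
a=cv2.resize(S['im'][310:410,180:280],(400,400),interpolation=cv2.INTER_CUBIC)
b=cv2.resize(T['im'][180:300,170:290],(400,400),interpolation=cv2.INTER_CUBIC)
cv2.imwrite('pics/crop.png',np.hstack([a,b]))
for n,D in(('s',S),('t',T)):
    W=cloud(D['d'],D['p'].item(),D['M']);im=D['im'].astype(int)
    # light plate
    z=W[...,2];sat=im.max(-1)-im.min(-1)
    def stat(m,l):
        if m.sum()>5:
            P=W[m];print(n,l,m.sum(),P.mean(0).round(3),np.percentile(P,2,0).round(3),np.percentile(P,98,0).round(3))
    reg=(W[...,0]>.3)&(W[...,0]<.62)&(W[...,1]>-.05)&(W[...,1]<.25)
    m=reg&(z>.003)&(z<.014)&(sat<40)&(im.min(-1)>150);stat(m,'plate')
    if m.sum()>5:
        print(cv2.minAreaRect(W[m][:,:2].astype(np.float32)))
    stat(reg&(z>.08)&(z<.1)&(im.max(-1)<60),'griptop')
    m=reg&(z>.155)&(z<.175);stat(m,'houstop')
    if m.sum()>5: print(cv2.minAreaRect(W[m][:,:2].astype(np.float32)))
    m=(z>.46)&(z<.5)&(im.max(-1)<70)&(W[...,0]>.4)
    c,l,st,ce=cv2.connectedComponentsWithStats(m.astype(np.uint8))
    for i in range(1,c):
        if st[i,4]>60: stat(l==i,'postcap')
    m=(W[...,0]>.5)&(W[...,0]<.75)&(abs(W[...,1])<.25)&(z>.085)&(z<.105);stat(m,'rail?')
E
```

```text
s plate 1985 [0.493 0.111 0.008] [0.43  0.054 0.004] [0.551 0.165 0.012]
((0.5275093913078308, 0.1127353310585022), (0.19889043271541595, 0.11068521440029144), 6.981112003326416)
s griptop 18 [0.442 0.112 0.086] [0.432 0.11  0.081] [0.454 0.113 0.089]
s houstop 558 [0.586 0.121 0.165] [0.561 0.097 0.158] [0.61  0.145 0.169]
((0.586032509803772, 0.11995112895965576), (0.048893190920352936, 0.05127585306763649), 6.755885601043701)
s postcap 532 [ 0.708 -0.242  0.492] [ 0.69  -0.265  0.462] [ 0.738 -0.228  0.5  ]
s postcap 563 [0.669 0.276 0.487] [0.654 0.25  0.461] [0.702 0.29  0.5  ]
s rail? 346 [0.579 0.138 0.097] [0.548 0.072 0.086] [0.623 0.17  0.105]
t plate 1157 [0.488 0.105 0.008] [0.427 0.051 0.004] [0.544 0.159 0.013]
((0.5185850858688354, 0.11237303167581558), (0.1888355165719986, 0.11694899946451187), 7.387888431549072)
t griptop 40 [0.49  0.102 0.088] [0.426 0.089 0.08 ] [0.55  0.133 0.096]
t houstop 325 [0.582 0.116 0.165] [0.558 0.092 0.159] [0.607 0.14  0.17 ]
((0.5830550789833069, 0.1161322295665741), (0.04934075102210045, 0.05002884566783905), 6.844214916229248)
t postcap 356 [ 0.705 -0.25   0.492] [ 0.688 -0.27   0.463] [ 0.735 -0.231  0.5  ]
t postcap 240 [0.659 0.257 0.487] [0.651 0.238 0.462] [0.684 0.279 0.5  ]
t rail? 257 [0.586 0.092 0.097] [ 0.544 -0.24   0.085] [0.704 0.166 0.105]
```

View pics/crop.png

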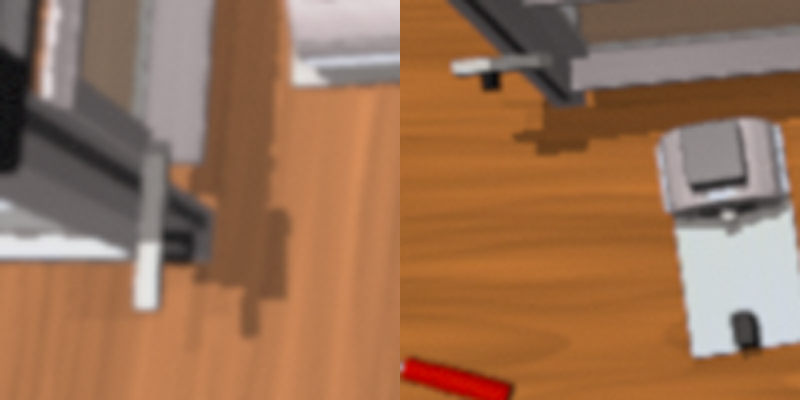

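The crop confirms the black grip on the pale plate, at about (273,279) in the top view. The clip's light bar ends at the rail side near scene (219,346). Next: clip height, rail line and bay yaw.

```bash
python3 - <<'E'
from h import *
S=np.load('scene.npz',allow_pickle=True);T=np.load('top.npz',allow_pickle=True)
W=cloud(S['d'],S['p'].item(),S['M'])
for v in range(344,388,3): print(v,[W[v,u].round(3).tolist() for u in(214,217,220)],S['im'][v,217])
print('rail')
for v in range(165,350,15):
    print(v,[W[v,u].round(3).tolist() for u in (215,222,228,232,236)])
W=cloud(T['d'],T['p'].item(),T['M'])
print('top clip')
for u in range(184,216,3): print(u,[W[v,u].round(3).tolist() for v in(198,200,202)])
for u in range(225,385,20):
    c=W[180:215,u];k=[i for i in range(35) if .07<c[i,2]<.12];print(u,c[k[0]].round(3) if k else 0,c[k[-1]].round(3) if k else 0)
E
```

```text
344 [[0.677, 0.236, 0.169], [0.677, 0.232, 0.14], [0.672, 0.231, 0.133]] [107 106 113]
347 [[0.676, 0.242, 0.167], [0.66, 0.247, 0.217], [0.653, 0.247, 0.222]] [103 104 109]
350 [[0.662, 0.254, 0.226], [0.658, 0.253, 0.223], [0.652, 0.253, 0.222]] [129 131 136]
353 [[0.659, 0.261, 0.236], [0.657, 0.259, 0.222], [0.651, 0.259, 0.222]] [132 135 140]
356 [[0.66, 0.266, 0.232], [0.656, 0.264, 0.222], [0.65, 0.264, 0.223]] [130 132 138]
359 [[0.661, 0.27, 0.222], [0.655, 0.27, 0.222], [0.65, 0.269, 0.219]] [132 135 140]
362 [[0.661, 0.275, 0.219], [0.655, 0.275, 0.221], [0.649, 0.275, 0.219]] [132 135 141]
365 [[0.661, 0.281, 0.216], [0.653, 0.281, 0.223], [0.649, 0.28, 0.217]] [135 137 142]
368 [[0.67, 0.283, 0.17], [0.653, 0.286, 0.222], [0.648, 0.286, 0.219]] [134 136 142]
371 [[0.683, 0.284, 0.105], [0.653, 0.291, 0.219], [0.647, 0.291, 0.218]] [210 214 215]
374 [[0.657, 0.297, 0.222], [0.652, 0.297, 0.22], [0.647, 0.296, 0.218]] [224 227 227]
377 [[0.656, 0.303, 0.221], [0.65, 0.303, 0.223], [0.647, 0.301, 0.211]] [225 227 226]
380 [[0.656, 0.308, 0.221], [0.65, 0.308, 0.221], [0.647
[... 1953 characters left out ...]
05, 0.22], [0.647, 0.304, 0.224], [0.643, 0.306, 0.217]]
193 [[0.652, 0.296, 0.224], [0.648, 0.298, 0.218], [0.644, 0.299, 0.212]]
196 [[0.653, 0.289, 0.219], [0.646, 0.288, 0.224], [0.641, 0.288, 0.224]]
199 [[0.652, 0.281, 0.222], [0.646, 0.28, 0.224], [0.643, 0.282, 0.215]]
202 [[0.652, 0.273, 0.22], [0.647, 0.273, 0.219], [0.692, 0.324, 0.001]]
205 [[0.652, 0.265, 0.22], [0.645, 0.264, 0.225], [0.691, 0.314, 0.004]]
208 [[0.652, 0.257, 0.219], [0.646, 0.257, 0.22], [0.657, 0.273, 0.15]]
211 [[nan, nan, nan], [0.647, 0.25, 0.217], [0.656, 0.264, 0.152]]
214 [[0.652, 0.242, 0.217], [0.647, 0.242, 0.216], [0.658, 0.257, 0.144]]
225 0 0
245 0 0
265 0 0
285 0 0
305 0 0
325 0 0
345 0 0
365 0 0
```

Clip top is at z≈0.222, so its point is at 0.214. The rail top is at 0.132, so its middle is at 0.126 and it must rise about 88 mm. The bay is yawed by about 4.6°, and the rail front edge lies at x≈0.673 for y=-0.07. I'll push with the shut fingers tilted about 45° under the rail at y=-0.07, clear of the carrier.

```bash
cat >> h.py <<'E'
def orient(yaw,tilt):
    # tool y along +bay y; tool z down tilted forward by tilt (deg)
    a,t=np.radians(yaw),np.radians(tilt)
    f=np.array([np.cos(a),np.sin(a),0]);y=np.array([-np.sin(a),np.cos(a),0])
    z=np.sin(t)*f-np.cos(t)*np.array([0,0,1.]);return R.from_matrix(np.c_[np.cross(y,z),y,z])
def plan(pos,rot,n=None,start=None):
    o=r.get_obs();p0,r0=start or (o['eef_pos'],R.from_quat(o['eef_rot']))
    dv=(r0.inv()*rot).as_rotvec();pos=np.array(pos);D=pos-p0
    n=n or int(np.ceil(max(np.linalg.norm(D)/.058,np.degrees(np.linalg.norm(dv))/10.2,1)))
    for i in range(n):
        ri=r0*R.from_rotvec(dv*i/n)
        print(i+1,((ri.inv().apply(D/n))/.5).round(4).tolist(),(dv/n/np.radians(45)).round(4).tolist())
    return pos,rot
E
python3 - <<'E'
from h import *
s=plan([.54,-.07,.26],orient(4.6,0))
plan([.56,-.075,.22],orient(4.6,45),start=s)
E
```

```text
1 [-0.0938, -0.0682, -0.0039] [-0.0001, -0.0001, -0.0621]
2 [-0.0903, -0.0727, -0.0039] [-0.0001, -0.0001, -0.0621]
3 [-0.0867, -0.077, -0.0039] [-0.0001, -0.0001, -0.0621]
4 [-0.0828, -0.0811, -0.0039] [-0.0001, -0.0001, -0.0621]
5 [-0.0788, -0.085, -0.0039] [-0.0001, -0.0001, -0.0621]
6 [-0.0746, -0.0888, -0.0039] [-0.0001, -0.0001, -0.0621]
7 [-0.0701, -0.0923, -0.0039] [-0.0001, -0.0001, -0.0621]
8 [-0.0656, -0.0956, -0.0039] [-0.0001, -0.0001, -0.0621]
9 [-0.0608, -0.0987, -0.0039] [-0.0001, -0.0001, -0.0621]
10 [-0.0559, -0.1015, -0.0039] [-0.0001, -0.0001, -0.0621]
11 [-0.0509, -0.1041, -0.004] [-0.0001, -0.0001, -0.0621]
1 [-0.0078, -0.0026, 0.016] [0.0, -0.2, -0.0]
2 [-0.0052, -0.0026, 0.017] [0.0, -0.2, -0.0]
3 [-0.0025, -0.0026, 0.0176] [0.0, -0.2, -0.0]
4 [0.0003, -0.0026, 0.0178] [0.0, -0.2, -0.0]
5 [0.0031, -0.0026, 0.0175] [0.0, -0.2, -0.0]
```

Emit:
{"op": "apply_moves", "data": {"delta_pos": [[-0.094,-0.068,-0.004],[-0.09,-0.073,-0.004],[-0.087,-0.077,-0.004],[-0.083,-0.081,-0.004],[-0.079,-0.085,-0.004]], "turn": [[0,0,-0.062],[0,0,-0.062],[0,0,-0.062],[0,0,-0.062],[0,0,-0.062]], "hand": 255}}

```text
time: 0.72
eef_pos: [0.3783, 0.2358, 0.2487]
eef_rot: [0.105, 0.994, -0.0, -0.0]
ft_force: [1.6, 0.1, 0.7]
finger_gap: 0.0403
gripper_force: 0.0
```

Emit:
{"op": "apply_moves", "data": {"delta_pos": [[-0.075,-0.089,-0.004],[-0.07,-0.092,-0.004],[-0.066,-0.096,-0.004],[-0.061,-0.099,-0.004],[-0.056,-0.1,-0.004]], "turn": [[0,0,-0.062],[0,0,-0.062],[0,0,-0.062],[0,0,-0.062],[0,0,-0.062]]}}

```text
time: 1.35
eef_pos: [0.5142, -0.0202, 0.2586]
eef_rot: [-0.016, 1.0, 0.0, -0.0]
ft_force: [-0.7, 0.1, 0.3]
finger_gap: 0.0006
gripper_force: 0.0
```

Emit:
{"op": "apply_moves", "data": {"delta_pos": [[-0.051,-0.104,-0.004],[0,0,0]], "turn": [[0,0,-0.062],[0,0,0]]}}

```text
time: 1.6
eef_pos: [0.5418, -0.0726, 0.2597]
eef_rot: [-0.038, 0.999, 0.0, -0.001]
ft_force: [-0.8, 0.1, -0.2]
finger_gap: 0.0004
gripper_force: 0.0
```

Emit:
{"op": "apply_moves", "data": {"delta_pos": [[-0.008,0,0.016],[-0.005,0,0.017],[-0.002,0,0.018],[0,0,0.018],[0.003,0,0.018]], "turn": [[0,-0.2,0],[0,-0.2,0],[0,-0.2,0],[0,-0.2,0],[0,-0.2,0]]}}

```text
time: 2.22
eef_pos: [0.5597, -0.0646, 0.2222]
eef_rot: [-0.04, 0.929, 0.019, 0.369]
ft_force: [0.9, 0.7, 0.5]
finger_gap: 0.0005
gripper_force: 0.0
```

```bash
python3 - <<'E'
from h import *
o=r.get_obs();print(o['q'].round(2),o['eef_pos'].round(4),R.from_quat(o['eef_rot']).as_matrix()[:,2].round(3),o['time'])
s=plan([.575,-.07,.078],orient(4.6,50))
s=plan([.678,-.07,.078],orient(4.6,50),start=s)
im,d,p,M=cam('scene');cv2.imwrite('pics/a.png',im)
E
```

```text
[-0.51  0.21  1.83  0.78  0.58 -2.71] [ 0.5597 -0.0646  0.2222] [ 0.683  0.065 -0.728] 2.225
1 [0.0587, -0.005, 0.0767] [0.0043, -0.0496, 0.0007]
2 [0.0617, -0.0048, 0.0744] [0.0043, -0.0496, 0.0007]
3 [0.0645, -0.0046, 0.0719] [0.0043, -0.0496, 0.0007]
1 [-0.066, -0.0083, 0.0786] [0.0, 0.0, 0.0]
2 [-0.066, -0.0083, 0.0786] [0.0, 0.0, 0.0]
```

View pics/a.png

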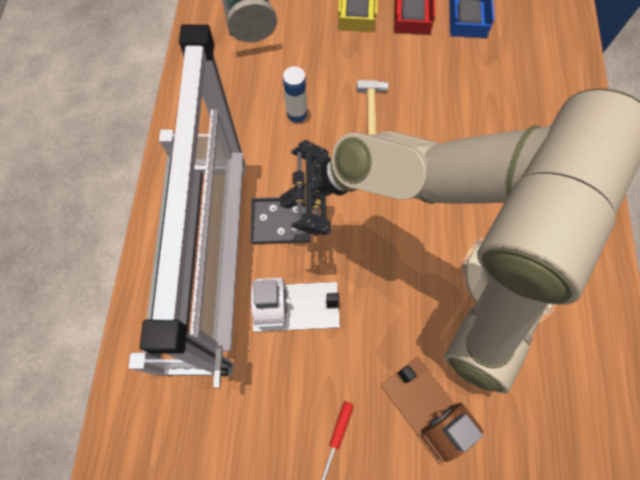

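The picture shows the gripper above the tray at (315,195), clear of the carrier and rail. Joint 6 is near its range limit (-2.71), so I'll make a half turn about the tool axis, which gives the same grasp.

Emit:
{"op": "apply_moves", "data": {"delta_pos": [[0,0,0],[0,0,0],[0,0,0],[0,0,0],[0,0,0]], "turn": [[0,0,0.225],[0,0,0.225],[0,0,0.225],[0,0,0.225],[0,0,0.225]]}}

```text
time: 2.9
eef_pos: [0.5605, -0.0646, 0.2225]
eef_rot: [0.363, 0.857, 0.175, 0.322]
ft_force: [-0.5, 0.6, 0.2]
finger_gap: 0.0006
gripper_force: 0.0
```

Emit:
{"op": "apply_moves", "data": {"delta_pos": [[0,0,0],[0,0,0],[0,0,0],[0,0,0],[0,0,0]], "turn": [[0,0,0.225],[0,0,0.225],[0,0,0.225],[0,0,0.225],[0,0,0.225]]}}

```text
time: 3.52
eef_pos: [0.5605, -0.0646, 0.2225]
eef_rot: [0.694, 0.619, 0.296, 0.216]
ft_force: [0.7, 0.5, 0.3]
finger_gap: 0.0004
gripper_force: 0.0
```

Emit:
{"op": "apply_moves", "data": {"delta_pos": [[0,0,0],[0,0,0],[0,0,0],[0,0,0],[0,0,0]], "turn": [[0,0,0.225],[0,0,0.225],[0,0,0.225],[0,0,0.225],[0,0,0.225]]}}

```text
time: 4.15
eef_pos: [0.5605, -0.0646, 0.2225]
eef_rot: [0.892, 0.263, 0.36, 0.069]
ft_force: [0.6, -0.6, 0.7]
finger_gap: 0.0005
gripper_force: 0.0
```

Emit:
{"op": "apply_moves", "data": {"delta_pos": [[0,0,0],[0,0,0],[0,0,0],[0,0,0]], "turn": [[0,0,0.225],[0,0,0.225],[0,0,0.175],[0,0,0]]}}

```text
time: 4.65
eef_pos: [0.5606, -0.0648, 0.2225]
eef_rot: [0.929, 0.042, 0.366, -0.019]
ft_force: [0.1, -0.7, -0.4]
finger_gap: 0.0008
gripper_force: 0.0
```

```bash
sed -i 's/return R.from_matrix(np.c_\[np.cross(y,z),y,z\])/y=-y;return R.from_matrix(np.c_[np.cross(y,z),y,z])/' h.py; python3 - <<'E'
from h import *
o=r.get_obs();print(o['q'].round(2),o['eef_pos'].round(4),R.from_quat(o['eef_rot']).as_matrix()[:,2].round(3),o['time'])
s=plan([.57,-.07,.078],orient(4.6,50))
s=plan([.678,-.07,.078],orient(4.6,50),start=s)
s=plan([.678,-.07,.191],orient(4.6,50),start=s,n=5)
E
```

```text
[-0.5   0.21  1.82  0.77  0.59  0.44] [ 0.5606 -0.0648  0.2225] [ 0.679  0.066 -0.731] 4.65
1 [-0.0614, 0.0046, 0.0744] [-0.0051, 0.0515, 0.0016]
2 [-0.0644, 0.0043, 0.0719] [-0.0051, 0.0515, 0.0016]
3 [-0.0672, 0.0041, 0.0693] [-0.0051, 0.0515, 0.0016]
1 [0.0692, 0.0087, 0.0825] [0.0, 0.0, 0.0]
2 [0.0692, 0.0087, 0.0825] [0.0, 0.0, 0.0]
1 [0.0346, 0.0, -0.0291] [0.0, 0.0, 0.0]
2 [0.0346, 0.0, -0.0291] [0.0, 0.0, 0.0]
3 [0.0346, 0.0, -0.0291] [0.0, 0.0, 0.0]
4 [0.0346, 0.0, -0.0291] [0.0, 0.0, 0.0]
5 [0.0346, 0.0, -0.0291] [0.0, 0.0, 0.0]
```

Emit:
{"op": "apply_moves", "data": {"delta_pos": [[-0.061,0.005,0.074],[-0.064,0.004,0.072],[-0.067,0.004,0.069],[0,0,0]], "turn": [[-0.005,0.052,0],[-0.005,0.052,0],[-0.005,0.052,0],[0,0,0]]}}

```text
time: 5.15
eef_pos: [0.5706, -0.0614, 0.131]
eef_rot: [0.911, 0.046, 0.408, -0.032]
ft_force: [0.3, -0.3, 0.2]
finger_gap: 0.0005
gripper_force: 0.0
```

```bash
python3 - <<'E'
from h import *
o=r.get_obs();print(o['q'].round(2),o['eef_pos'].round(4),R.from_quat(o['eef_rot']).as_matrix()[:,2].round(3),o['time'],o['ft_force'].round(1))
s=plan([.678,-.07,.078],orient(4.6,50),n=3)
im,d,p,M=cam('scene');W=cloud(d,p,M)
for u in(228,232,236):
  print(u,[W[v,u].round(3).tolist() for v in range(210,340,20)])
E
```

```text
[-0.52  0.41  1.98  1.52  0.47 -0.39] [ 0.5706 -0.0614  0.131 ] [ 0.741  0.096 -0.665] 5.15 [ 0.3 -0.3  0.2]
1 [0.0207, 0.0144, 0.076] [-0.0156, 0.0127, 0.002]
2 [0.02, 0.0134, 0.0764] [-0.0156, 0.0127, 0.002]
3 [0.0193, 0.0124, 0.0767] [-0.0156, 0.0127, 0.002]
228 [[0.697, -0.074, 0.132], [0.69, -0.024, 0.133], [0.684, 0.023, 0.131], [0.678, 0.069, 0.131], [0.672, 0.114, 0.13], [0.665, 0.159, 0.134], [0.659, 0.201, 0.133]]
232 [[0.688, -0.075, 0.13], [0.682, -0.026, 0.13], [0.675, 0.023, 0.132], [0.669, 0.069, 0.132], [0.662, 0.114, 0.134], [0.657, 0.157, 0.13], [0.653, 0.198, 0.12]]
236 [[0.679, -0.076, 0.129], [0.673, -0.027, 0.129], [0.666, 0.022, 0.131], [0.686, 0.031, -0.002], [0.679, 0.082, 0.002], [0.673, 0.131, 0.001], [0.667, 0.179, -0.0]]
```

Wrist joints were limiting the speed there, so I continue with smaller rows.

Emit:
{"op": "apply_moves", "data": {"delta_pos": [[-0.04,0.009,0.03],[-0.04,0.009,0.03],[-0.04,0.009,0.03],[0,0,0]], "turn": [[-0.013,0.01,0],[-0.013,0.01,0],[-0.013,0.01,0],[0,0,0]]}}

```text
time: 5.7
eef_pos: [0.5672, -0.0748, 0.0577]
eef_rot: [0.906, 0.04, 0.421, -0.019]
ft_force: [0.2, -0.2, -0.1]
finger_gap: 0.0006
gripper_force: 0.0
```

```bash
python3 - <<'E'
from h import *
o=r.get_obs();print(o['q'].round(2),o['eef_pos'].round(4),R.from_quat(o['eef_rot']).as_matrix()[:,2].round(3),o['time'],o['ft_force'].round(1))
s=plan([.6,-.07,.078],orient(4.6,53),n=2)
s=plan([.679,-.07,.078],orient(4.6,53),n=2,start=s)
E
```

```text
[-0.55  0.59  2.07  2.07  0.54 -1.  ] [ 0.5672 -0.0748  0.0577] [ 0.761  0.067 -0.645] 5.7 [ 0.2 -0.2 -0.1]
1 [0.0368, -0.002, 0.0122] [-0.0038, 0.0353, 0.0026]
2 [0.0365, -0.0021, 0.0132] [-0.0038, 0.0353, 0.0026]
1 [0.0474, 0.0063, 0.0629] [0.0, 0.0, 0.0]
2 [0.0474, 0.0063, 0.0629] [0.0, 0.0, 0.0]
```

Emit:
{"op": "apply_moves", "data": {"delta_pos": [[0.036,-0.002,0.012],[0.036,-0.002,0.013],[0.047,0.006,0.063],[0.047,0.006,0.063],[0,0,0]], "turn": [[-0.004,0.035,0],[-0.004,0.035,0],[0,0,0],[0,0,0],[0,0,0]]}}

```text
time: 6.32
eef_pos: [0.6808, -0.0692, 0.0797]
eef_rot: [0.893, 0.039, 0.448, -0.015]
ft_force: [0.6, -1.0, -0.3]
finger_gap: 0.0
gripper_force: 0.0
```

```bash
python3 - <<'E'
from h import *
o=r.get_obs();print(o['q'].round(2),o['eef_pos'].round(4),R.from_quat(o['eef_rot']).as_matrix()[:,2].round(3),o['time'],o['ft_force'].round(1))
s=plan([.68,-.07,.191],orient(4.6,53),n=8)
im,d,p,M=cam('scene');cv2.imwrite('pics/b.png',im[60:380,120:440])
E
```

```text
[-0.42  0.64  1.78  1.92  0.42 -0.7 ] [ 0.6808 -0.0692  0.0797] [ 0.8    0.062 -0.597] 6.325 [ 0.6 -1.  -0.3]
1 [0.0222, 0.0004, -0.0168] [0.0003, -0.0009, 0.0012]
2 [0.0222, 0.0004, -0.0168] [0.0003, -0.0009, 0.0012]
3 [0.0222, 0.0003, -0.0168] [0.0003, -0.0009, 0.0012]
4 [0.0221, 0.0003, -0.0169] [0.0003, -0.0009, 0.0012]
5 [0.0221, 0.0003, -0.0169] [0.0003, -0.0009, 0.0012]
6 [0.0221, 0.0002, -0.0169] [0.0003, -0.0009, 0.0012]
7 [0.0221, 0.0002, -0.0169] [0.0003, -0.0009, 0.0012]
8 [0.0221, 0.0002, -0.0169] [0.0003, -0.0009, 0.0012]
```

View pics/b.png

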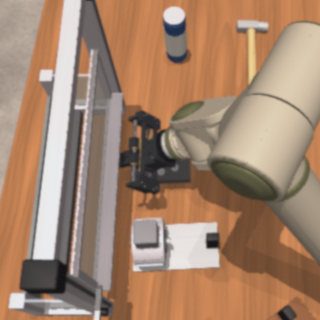

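The fingertips at crop (122,158) reach under the rail, and the carrier is untouched. Lifting now.

Emit:
{"op": "apply_moves", "data": {"delta_pos": [[0.022,0,-0.017],[0.022,0,-0.017],[0.022,0,-0.017],[0.022,0,-0.017],[0,0,0]], "turn": [[0,0,0],[0,0,0],[0,0,0],[0,0,0],[0,0,0]]}}

```text
time: 7.0
eef_pos: [0.6769, -0.0696, 0.1342]
eef_rot: [0.894, 0.038, 0.447, -0.016]
ft_force: [-0.3, 0.7, -0.7]
finger_gap: 0.0005
gripper_force: 0.0
```

```bash
cat >> h.py <<'E'
def rail():
    im,d,p,M=cam('scene');W=cloud(d,p,M);q=W.reshape(-1,3)
    # rail top: strip just behind the front edge line, between posts, left half
    off=q[:,0]-(.665-.08*(q[:,1]-.034))
    m=(abs(off-.012)<.01)&(q[:,1]>.05)&(q[:,1]<.2)&(q[:,2]>.09)&(q[:,2]<.33)
    c=(q[:,0]<.662)&(q[:,0]>.648)&(q[:,1]>.252)&(q[:,1]<.31)&(q[:,2]>.19)&(q[:,2]<.26)
    f=lambda a:np.round([np.median(a),a.std(),len(a)],4)
    print('rail top',f(q[m,2]),'clip top',f(q[c,2]));return W
E
python3 - <<'E'
from h import *
o=r.get_obs();print(o['eef_pos'].round(4),o['time'],o['ft_force'].round(1));rail()
E
```

```text
[ 0.6769 -0.0696  0.1342] 7.0 [-0.3  0.7 -0.7]
rail top [1.657e-01 1.800e-03 6.580e+02] clip top [2.223e-01 1.100e-02 2.590e+02]
```

```bash
python3 - <<'E'
from h import *
s=plan([.679,-.0695,.1342+.053],orient(4.6,53),n=4)
E
```

```text
1 [0.0221, 0.0002, -0.0153] [0.0008, -0.0003, 0.0016]
2 [0.0221, 0.0002, -0.0153] [0.0008, -0.0003, 0.0016]
3 [0.0221, 0.0001, -0.0153] [0.0008, -0.0003, 0.0016]
4 [0.0221, 0.0001, -0.0153] [0.0008, -0.0003, 0.0016]
```

Emit:
{"op": "apply_moves", "data": {"delta_pos": [[0.022,0,-0.0155],[0.022,0,-0.0155],[0.022,0,-0.0155],[0.022,0,-0.0155],[0,0,0]], "turn": [[0,0,0],[0,0,0],[0,0,0],[0,0,0],[0,0,0]]}}

```text
time: 7.68
eef_pos: [0.678, -0.0691, 0.1862]
eef_rot: [0.894, 0.037, 0.445, -0.016]
ft_force: [-2.4, 0.7, -0.7]
finger_gap: 0.0007
gripper_force: 0.8
```

```bash
python3 - <<'E'
from h import *
o=r.get_obs();print(o['eef_pos'].round(4),o['time'],o['ft_force'].round(1));W=rail();W=rail()
E
```

```text
[ 0.678  -0.0691  0.1862] 7.675 [-2.4  0.7 -0.7]
rail top [2.176e-01 1.700e-03 7.290e+02] clip top [2.222e-01 1.110e-02 2.610e+02]
rail top [2.176e-01 1.700e-03 7.240e+02] clip top [2.225e-01 1.080e-02 2.580e+02]
```

Emit:
{"op": "apply_moves", "data": {"delta_pos": [[0.004,0,-0.003],[0,0,0]], "turn": [[0,0,0],[0,0,0]]}}

```text
time: 8.02
eef_pos: [0.6785, -0.0691, 0.1884]
eef_rot: [0.894, 0.037, 0.445, -0.016]
ft_force: [-5.1, 0.3, -3.1]
finger_gap: 0.0003
gripper_force: 2.6
```

Emit:
{"op": "apply_moves", "data": {"delta_pos": [[-0.016,0,0.012],[-0.024,0,0.018],[-0.024,0,0.018],[0,0,0],[0,0,0]], "turn": [[0,0,0],[0,0,0],[0,0,0],[0,0,0],[0,0,0]]}}

```text
time: 8.65
eef_pos: [0.6793, -0.0697, 0.15]
eef_rot: [0.894, 0.037, 0.447, -0.016]
ft_force: [-0.1, 0.0, 0.3]
finger_gap: 0.0009
gripper_force: 0.0
```

```bash
python3 - <<'E'
from h import *
o=r.get_obs();print(o['q'].round(2),o['eef_pos'].round(4),o['time'],o['ft_force'].round(1));W=rail();W=rail()
s=plan([.56,-.06,.145],orient(4.6,53))
s=plan([.5,-.02,.26],orient(4.6,45),start=s)
E
```

```text
[-0.42  0.51  1.73  1.48  0.39 -0.23] [ 0.6793 -0.0697  0.15  ] 8.65 [-0.1  0.   0.3]
rail top [2.20e-01 1.80e-03 7.33e+02] clip top [2.219e-01 1.100e-02 2.600e+02]
rail top [2.199e-01 1.700e-03 7.310e+02] clip top [2.222e-01 1.120e-02 2.600e+02]
1 [-0.0499, -0.0129, -0.0609] [0.0012, -0.0007, 0.0022]
2 [-0.05, -0.0128, -0.0609] [0.0012, -0.0007, 0.0022]
3 [-0.05, -0.0128, -0.0609] [0.0012, -0.0007, 0.0022]
1 [0.0385, -0.0298, -0.0763] [-0.0, -0.0593, 0.0]
2 [0.0349, -0.0298, -0.078] [-0.0, -0.0593, 0.0]
3 [0.0313, -0.0298, -0.0795] [-0.0, -0.0593, 0.0]
```

The guard holds at rail top 0.220 (target 0.2205) and is released. Backing out.

Emit:
{"op": "apply_moves", "data": {"delta_pos": [[-0.05,-0.013,-0.061],[-0.05,-0.013,-0.061],[-0.05,-0.013,-0.061],[0,0,0]], "turn": [[0,0,0],[0,0,0],[0,0,0],[0,0,0]]}}

```text
time: 9.25
eef_pos: [0.558, -0.0595, 0.1445]
eef_rot: [0.894, 0.037, 0.446, -0.016]
ft_force: [0.7, -0.7, 0.2]
finger_gap: 0.0007
gripper_force: 0.0
```

```bash
python3 - <<'E'
from h import *
o=r.get_obs();print(o['q'].round(2),o['eef_pos'].round(4),o['time'],o['ft_force'].round(1));W=rail()
s=plan([.48,0,.27],orient(5,30),n=6)
s=plan([.41,.11,.2],orient(5,20),start=s,n=4)
E
```

```text
[-0.53  0.38  2.06  1.81  0.49 -0.67] [ 0.558  -0.0595  0.1445] 9.25 [ 0.7 -0.7  0.2]
rail top [2.199e-01 1.700e-03 7.370e+02] clip top [2.221e-01 1.090e-02 2.580e+02]
1 [0.0185, -0.0218, -0.045] [0.0019, -0.0854, -0.0003]
2 [0.0155, -0.0219, -0.0461] [0.0019, -0.0854, -0.0003]
3 [0.0123, -0.022, -0.047] [0.0019, -0.0854, -0.0003]
4 [0.0092, -0.022, -0.0477] [0.0019, -0.0854, -0.0003]
5 [0.006, -0.0221, -0.0481] [0.0019, -0.0854, -0.0003]
6 [0.0027, -0.0222, -0.0484] [0.0019, -0.0854, -0.0003]
1 [-0.0435, -0.0578, 0.0153] [0.0, -0.0556, 0.0]
2 [-0.0428, -0.0578, 0.0172] [0.0, -0.0556, 0.0]
3 [-0.042, -0.0578, 0.019] [0.0, -0.0556, 0.0]
4 [-0.0412, -0.0578, 0.0208] [0.0, -0.0556, 0.0]
```

Emit:
{"op": "apply_moves", "data": {"delta_pos": [[0.018,-0.022,-0.045],[0.016,-0.022,-0.046],[0.012,-0.022,-0.047],[0.009,-0.022,-0.048],[0.006,-0.022,-0.048]], "turn": [[0,-0.085,0],[0,-0.085,0],[0,-0.085,0],[0,-0.085,0],[0,-0.085,0]], "hand": 0}}

```text
time: 9.93
eef_pos: [0.5045, -0.0158, 0.2274]
eef_rot: [0.945, 0.045, 0.323, -0.02]
ft_force: [1.0, 1.7, -0.7]
finger_gap: 0.0484
gripper_force: 0.0
```

```bash
python3 - <<'E'
from h import *
o=r.get_obs();print(o['q'].round(2),o['eef_pos'].round(4),o['time'],R.from_quat(o['eef_rot']).as_matrix()[:,2].round(2))
s=plan([.40,.11,.2],orient(5,20),n=5)
E
```

```text
[-0.43  0.11  1.89  0.56  0.63  0.68] [ 0.5045 -0.0158  0.2274] 9.925 [ 0.61  0.07 -0.79]
1 [-0.036, -0.0541, -0.0134] [-0.0031, -0.0787, 0.0014]
2 [-0.0368, -0.054, -0.0113] [-0.0031, -0.0787, 0.0014]
3 [-0.0375, -0.054, -0.0091] [-0.0031, -0.0787, 0.0014]
4 [-0.0381, -0.0539, -0.0069] [-0.0031, -0.0787, 0.0014]
5 [-0.0385, -0.0538, -0.0047] [-0.0031, -0.0787, 0.0014]
```

Emit:
{"op": "apply_moves", "data": {"delta_pos": [[-0.036,-0.054,-0.013],[-0.037,-0.054,-0.011],[-0.0375,-0.054,-0.009],[-0.038,-0.054,-0.007],[-0.0385,-0.054,-0.005]], "turn": [[-0.003,-0.079,0],[-0.003,-0.079,0],[-0.003,-0.079,0],[-0.003,-0.079,0],[-0.003,-0.079,0]]}}

```text
time: 10.55
eef_pos: [0.3998, 0.1109, 0.1994]
eef_rot: [0.984, 0.046, 0.174, -0.007]
ft_force: [0.5, 0.1, 0.7]
finger_gap: 0.088
gripper_force: 0.0
```

Emit:
{"op": "apply_moves", "data": {"delta_pos": [[0,0,0],[0,0,0]], "turn": [[0,0,0],[0,0,0]]}}

```text
time: 10.8
eef_pos: [0.4003, 0.1099, 0.199]
eef_rot: [0.984, 0.046, 0.175, -0.008]
ft_force: [-0.2, 0.4, -0.4]
finger_gap: 0.0877
gripper_force: 0.0
```

```bash
python3 - <<'E'
from h import *
o=r.get_obs();print(o['q'].round(2),o['eef_pos'].round(4),o['time'],R.from_quat(o['eef_rot']).as_matrix()[:,1:].round(2).tolist())
im,d,p,M=cam('wrist');cv2.imwrite('pics/w.png',im);np.savez('w.npz',im=im,d=d,M=M,p=p)
W=cloud(d,p,M);z=W[...,2];ii=im.astype(int)
m=(ii.max(-1)<70)&(z>.03)&(z<.095)&(W[...,0]<.5)
c,l,st,ce=cv2.connectedComponentsWithStats(m.astype(np.uint8))
for i in range(1,c):
    if st[i,4]>100:
        P=W[l==i];t=P[P[:,2]>np.percentile(P[:,2],95)-.006];print('dark',st[i],ce[i].round(),np.percentile(P,2,0).round(3),np.percentile(P,98,0).round(3),'top',t[:,:2].mean(0).round(4),cv2.minAreaRect(t[:,:2].astype(np.float32)))
m=(ii.min(-1)>120)&(z>.002)&(z<.015)
print(m.sum(),cv2.minAreaRect(W[m][:,:2].astype(np.float32)) if m.sum()>50 else 0)
E
```

```text
[-0.05  0.05  1.92  0.07  0.82  1.39] [0.4003 0.1099 0.199 ] 10.8 [[0.09, 0.34], [-1.0, 0.03], [0.0, -0.94]]
dark [323 218  29  44 458] [336. 242.] [0.426 0.09  0.045] [0.456 0.11  0.091] top [0.4402 0.1004] ((0.4414716958999634, 0.10004312545061111), (0.029756179079413414, 0.01951705664396286), 5.379570960998535)
dark [132 419  20  22 274] [142. 432.] [0.269 0.238 0.03 ] [0.28  0.245 0.056] top [0.2752 0.2414] ((0.2747531533241272, 0.2413739264011383), (0.008520007133483887, 0.002644948661327362), 40.87655258178711)
15533 ((0.5302410125732422, -0.0007855892181396484), (0.1637181043624878, 0.35121482610702515), 14.597702026367188)
```

View pics/w.png

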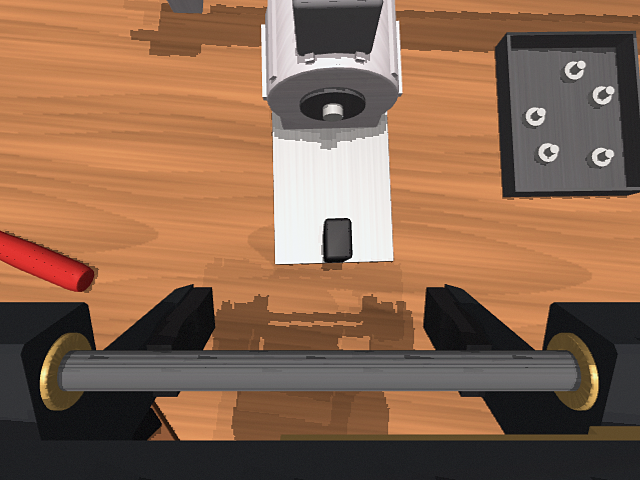

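The grip is at wrist pixel (337,240), measured at (0.441,0.100) with yaw 5.4°. The plate, tray and driver are all clear of the fingers' path.

```bash
python3 - <<'E'
from h import *
s=plan([.4135,.0985,.131],orient(5.2,20),n=2)
s=plan([.4475,.1008,.037],orient(5.2,20),start=s,n=3)
E
```

```text
1 [-0.0118, 0.0123, 0.068] [-0.0001, -0.0011, 0.0016]
2 [-0.0117, 0.0123, 0.068] [-0.0001, -0.0011, 0.0016]
1 [-0.0001, 0.0005, 0.0667] [0.0, 0.0, 0.0]
2 [-0.0001, 0.0005, 0.0667] [0.0, 0.0, 0.0]
3 [-0.0001, 0.0005, 0.0667] [0.0, 0.0, 0.0]
```

Emit:
{"op": "apply_moves", "data": {"delta_pos": [[-0.012,0.012,0.068],[-0.012,0.012,0.068],[0,0,0.067],[0,0,0.067],[0,0,0.067]], "turn": [[0,0,0],[0,0,0],[0,0,0],[0,0,0],[0,0,0]]}}

```text
time: 11.48
eef_pos: [0.4477, 0.1014, 0.0351]
eef_rot: [0.984, 0.045, 0.174, -0.008]
ft_force: [1.2, 0.8, 0.1]
finger_gap: 0.0882
gripper_force: 0.0
```

Emit:
{"op": "apply_moves", "data": {"delta_pos": [[0,0,0],[0,0,0],[0,0,0],[0,0,0],[0,0,0]], "turn": [[0,0,0],[0,0,0],[0,0,0],[0,0,0],[0,0,0]], "hand": 255, "grip_force": 20}}

```text
time: 12.1
eef_pos: [0.4463, 0.1025, 0.0364]
eef_rot: [0.984, 0.046, 0.174, -0.008]
ft_force: [-0.4, -0.5, -0.6]
finger_gap: 0.04
gripper_force: 0.0
```

Emit:
{"op": "apply_moves", "data": {"delta_pos": [[0,0,0],[0,0,0],[0,0,0]], "turn": [[0,0,0],[0,0,0],[0,0,0]]}}

```text
time: 12.48
eef_pos: [0.4463, 0.1024, 0.036]
eef_rot: [0.984, 0.046, 0.173, -0.008]
ft_force: [-1.8, -1.2, 3.2]
finger_gap: 0.0202
gripper_force: 20.0
```

```bash
python3 - <<'E'
from h import *
o=r.get_obs();print(o['q'].round(2),o['eef_pos'].round(4),o['time'],o['finger_gap'],o['ft_force'].round(1))
d=np.array([np.cos(np.radians(4.6)),np.sin(np.radians(4.6)),0])
s=plan(o['eef_pos']+.14*d,orient(4.8,20),n=5)
W=rail()
E
```

```text
[-0.06  0.44  2.07  0.19  0.29  1.24] [0.4463 0.1024 0.036 ] 12.475 0.020150680950438267 [-1.8 -1.2  3.2]
1 [0.0526, 0.0008, 0.0191] [-0.0008, 0.0, 0.0025]
2 [0.0526, 0.0007, 0.0191] [-0.0008, 0.0, 0.0025]
3 [0.0526, 0.0005, 0.0191] [-0.0008, 0.0, 0.0025]
4 [0.0526, 0.0004, 0.0191] [-0.0008, 0.0, 0.0025]
5 [0.0526, 0.0003, 0.0192] [-0.0008, 0.0, 0.0025]
rail top [2.2e-01 1.7e-03 7.2e+02] clip top [2.224e-01 1.080e-02 2.600e+02]
```

Gripped at 20 mm opening. Sliding forward at moderate speed.

Emit:
{"op": "apply_moves", "data": {"delta_pos": [[0.026,0,0.0095],[0.026,0,0.0095],[0.026,0,0.0095],[0.026,0,0.0095],[0.026,0,0.0095]], "turn": [[0,0,0],[0,0,0],[0,0,0],[0,0,0],[0,0,0]]}}

```text
time: 13.15
eef_pos: [0.5127, 0.1094, 0.0353]
eef_rot: [0.984, 0.046, 0.17, -0.008]
ft_force: [-14.4, -1.5, 12.1]
finger_gap: 0.0196
gripper_force: 20.0
```

```bash
python3 - <<'E'
from h import *
o=r.get_obs();print(o['q'].round(2),o['eef_pos'].round(4),o['time'],o['finger_gap'],o['ft_force'].round(1),R.from_quat(o['eef_rot']).as_matrix()[:,1:].round(3).tolist())
d=np.array([np.cos(np.radians(4.6)),np.sin(np.radians(4.6)),0])
p=np.array([.4463,.1024,.036])+.14*d
s=plan(p,orient(4.8,20),n=5)
E
```

```text
[-0.04  0.51  1.89  0.11  0.41  1.34] [0.5127 0.1094 0.0353] 13.15 0.01959908804909603 [-14.4  -1.5  12.1] [[0.094, 0.335], [-0.996, 0.032], [-0.001, -0.942]]
1 [0.0277, 0.0011, 0.0096] [-0.0011, 0.0016, 0.0025]
2 [0.0277, 0.001, 0.0096] [-0.0011, 0.0016, 0.0025]
3 [0.0277, 0.001, 0.0096] [-0.0011, 0.0016, 0.0025]
4 [0.0276, 0.0009, 0.0097] [-0.0011, 0.0016, 0.0025]
5 [0.0276, 0.0008, 0.0097] [-0.0011, 0.0016, 0.0025]
```

Emit:
{"op": "apply_moves", "data": {"delta_pos": [[0.0275,0,0.0085],[0.0275,0,0.0085],[0.0275,0,0.0095],[0.0275,0,0.0095]], "turn": [[0,0,0],[0,0,0],[0,0,0],[0,0,0]]}}

```text
time: 13.65
eef_pos: [0.5711, 0.1146, 0.036]
eef_rot: [0.984, 0.046, 0.17, -0.008]
ft_force: [-3.6, 0.5, -3.3]
finger_gap: 0.0196
gripper_force: 20.0
```

```bash
python3 - <<'E'
from h import *
o=r.get_obs();print(o['q'].round(2),o['eef_pos'].round(4),o['time'],o['finger_gap'],o['ft_force'].round(1),R.from_quat(o['eef_rot']).as_matrix()[:,1:].round(3).tolist())
W=rail()
for n in('scene','top'):
    im,d,p,M=cam(n);W=cloud(d,p,M);q=W.reshape(-1,3);ii=im.reshape(-1,3).astype(int)
    m=(q[:,0]>.4)&(q[:,0]<.8)&(q[:,1]>.0)&(q[:,1]<.22)&(q[:,2]>.004)&(q[:,2]<.013)&(ii.min(1)>120)
    P=q[m];print(n,m.sum(),np.percentile(P,[1,99],axis=0).round(3).tolist())
    if n=='scene': cv2.imwrite('pics/c.png',cv2.resize(im[60:400,100:440],(680,680))[:600])
    # stop bar top z~.03
    m=(q[:,0]>.7)&(q[:,0]<.86)&(abs(q[:,1])<.2)&(q[:,2]>.026)&(q[:,2]<.034)
    P=q[m];
    for y in np.arange(-.2,.2,.05):
        k=(P[:,1]>y)&(P[:,1]<y+.05)
        if k.sum()>8:print(round(y+.025,3),k.sum(),np.percentile(P[k,0],[5,95]).round(3))
E
```

```text
[-0.02  0.57  1.72  0.08  0.51  1.39] [0.5711 0.1146 0.036 ] 13.65 0.019605522644472084 [-3.6  0.5 -3.3] [[0.094, 0.334], [-0.996, 0.032], [-0.0, -0.942]]
rail top [2.195e-01 3.940e-02 8.360e+02] clip top [2.223e-01 1.060e-02 2.540e+02]
scene 1533 [[0.583, 0.069, 0.004], [0.676, 0.177, 0.013]]
top 449 [[0.57, 0.063, 0.005], [0.642, 0.173, 0.013]]
```

View pics/c.png

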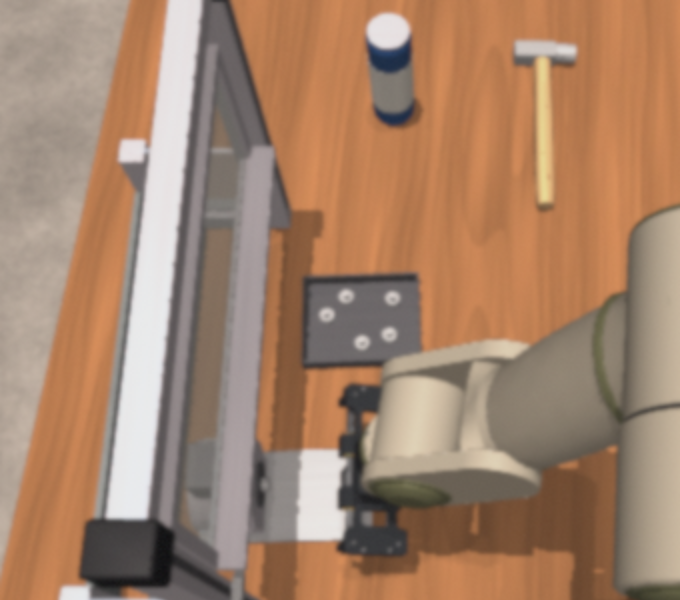

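The picture shows the housing passing under the raised guard at (205,470), with the gripper at (365,470) clear of the rail. About 28 mm remain; advancing slowly and watching the force.

Emit:
{"op": "apply_moves", "data": {"delta_pos": [[0.0094,0,0.0034],[0.0094,0,0.0034],[0.0094,0,0.0034],[0.0094,0,0.0034],[0,0,0]], "turn": [[0,0,0],[0,0,0],[0,0,0],[0,0,0],[0,0,0]]}}

```text
time: 14.42
eef_pos: [0.5936, 0.1163, 0.038]
eef_rot: [0.984, 0.046, 0.174, -0.008]
ft_force: [1.3, 0.4, -4.4]
finger_gap: 0.0201
gripper_force: 20.0
```

Emit:
{"op": "apply_moves", "data": {"delta_pos": [[0.004,0,0.0014],[0.004,0,0.0014],[0,0,0]], "turn": [[0,0,0],[0,0,0],[0,0,0]]}}

```text
time: 14.8
eef_pos: [0.5971, 0.1167, 0.038]
eef_rot: [0.984, 0.046, 0.174, -0.008]
ft_force: [-1.8, -0.1, -1.7]
finger_gap: 0.0197
gripper_force: 20.0
```

Emit:
{"op": "apply_moves", "data": {"delta_pos": [[0.004,0,0.0014],[0,0,0]], "turn": [[0,0,0],[0,0,0]]}}

```text
time: 15.05
eef_pos: [0.5979, 0.1171, 0.0376]
eef_rot: [0.984, 0.046, 0.172, -0.008]
ft_force: [-10.1, -0.2, 0.9]
finger_gap: 0.0197
gripper_force: 20.0
```

Emit:
{"op": "apply_moves", "data": {"delta_pos": [[0.004,0,0.0014],[0,0,0]], "turn": [[0,0,0],[0,0,0]]}}

```text
time: 15.3
eef_pos: [0.5981, 0.1177, 0.0368]
eef_rot: [0.984, 0.047, 0.17, -0.008]
ft_force: [-17.7, 1.7, 2.9]
finger_gap: 0.0197
gripper_force: 20.0
```

Emit:
{"op": "apply_moves", "data": {"delta_pos": [[0.004,0,0.0014],[0,0,0]], "turn": [[0,0,0],[0,0,0]]}}

```text
time: 15.55
eef_pos: [0.5985, 0.1182, 0.0361]
eef_rot: [0.985, 0.047, 0.168, -0.009]
ft_force: [-23.6, 2.4, 3.3]
finger_gap: 0.0199
gripper_force: 20.0
```

Contact is building at the expected travel: the nose is on the stop. I relax the push, then release.

Emit:
{"op": "apply_moves", "data": {"delta_pos": [[-0.008,0,-0.0028],[0,0,0]], "turn": [[0,0,0],[0,0,0]]}}

```text
time: 15.8
eef_pos: [0.5985, 0.1169, 0.0376]
eef_rot: [0.984, 0.046, 0.173, -0.008]
ft_force: [-6.2, 0.8, -2.5]
finger_gap: 0.0202
gripper_force: 20.0
```

Emit:
{"op": "apply_moves", "data": {"delta_pos": [[0,0,0],[0,0,0],[0,0,0],[0,0,0]], "turn": [[0,0,0],[0,0,0],[0,0,0],[0,0,0]], "hand": 0}}

```text
time: 16.3
eef_pos: [0.5993, 0.1168, 0.0381]
eef_rot: [0.984, 0.046, 0.174, -0.008]
ft_force: [0.2, -0.6, 0.3]
finger_gap: 0.0578
gripper_force: 0.0
```

```bash
python3 - <<'E'
from h import *
o=r.get_obs();print(o['q'].round(2),o['eef_pos'].round(4),o['time'],o['finger_gap'],o['ft_force'].round(1))
zz=R.from_quat(o['eef_rot']).as_matrix()[:,2]
s=plan(o['eef_pos']-.14*zz,orient(4.8,20))
s=plan(s[0]+[-.1,0,.05],orient(4.8,20),start=s)
E
```

```text
[-0.02  0.6   1.65  0.07  0.55  1.41] [0.5993 0.1168 0.0381] 16.3 0.05780672736996357 [ 0.2 -0.6  0.3]
1 [0.0, 0.0, -0.0933] [-0.0012, -0.0002, 0.0041]
2 [-0.0, 0.0001, -0.0933] [-0.0012, -0.0002, 0.0041]
3 [-0.0, 0.0002, -0.0933] [-0.0012, -0.0002, 0.0041]
1 [-0.0765, -0.0084, -0.0811] [0.0, 0.0, 0.0]
2 [-0.0765, -0.0084, -0.0811] [0.0, 0.0, 0.0]
```

Emit:
{"op": "apply_moves", "data": {"delta_pos": [[0,0,-0.05],[0,0,-0.093],[0,0,-0.093],[-0.077,0,-0.081],[-0.077,0,-0.081]], "turn": [[0,0,0],[0,0,0],[0,0,0],[0,0,0],[0,0,0]]}}

```text
time: 16.92
eef_pos: [0.458, 0.1037, 0.1995]
eef_rot: [0.984, 0.046, 0.174, -0.008]
ft_force: [0.1, -0.4, 0.7]
finger_gap: 0.0886
gripper_force: 0.0
```

Emit:
{"op": "apply_moves", "data": {"delta_pos": [[-0.077,0,-0.04],[0,0,0],[0,0,0]], "turn": [[0,0,0],[0,0,0],[0,0,0]]}}

```text
time: 17.3
eef_pos: [0.4172, 0.0996, 0.2045]
eef_rot: [0.984, 0.046, 0.174, -0.008]
ft_force: [0.2, 0.6, 0.2]
finger_gap: 0.088
gripper_force: 0.0
```

```bash
python3 - <<'E'
from h import *
o=r.get_obs();print(o['eef_pos'].round(4),o['time'],o['finger_gap'],o['ft_force'].round(1))
rail()
im,d,p,M=cam('wrist');cv2.imwrite('pics/w2.png',im)
W=cloud(d,p,M);ii=im.astype(int);z=W[...,2]
m=(ii.max(-1)<70)&(z>.03)&(z<.095)&(W[...,0]>.5)&(W[...,0]<.65)&(W[...,1]>.05)&(W[...,1]<.17)
P=W[m];print('gripbox',np.percentile(P,[2,98],axis=0).round(3).tolist())
t=P[P[:,2]>.082][:,:2].astype(np.float32);print(len(t),cv2.minAreaRect(t) if len(t)>5 else 0)
m=(ii.min(-1)>120)&(z>.003)&(z<.014)&(W[...,1]>.03)&(W[...,1]<.21)&(W[...,0]<.7)&(W[...,0]>.5)
print('plate',m.sum(),cv2.minAreaRect(W[m][:,:2].astype(np.float32)))
# rail front edge fit
e=[]
for n in('scene','top'):
    im,d,p,M=cam(n);q=cloud(d,p,M).reshape(-1,3)
    q=q[(abs(q[:,2]-.22)<.006)&(q[:,0]>.6)&(q[:,0]<.75)]
    e=[(y+.01,np.percentile(q[k,0],3)) for y in np.arange(-.2,.2,.02) if (k:=(q[:,1]>y)&(q[:,1]<y+.02)).sum()>8]
    e=np.array(e);c=np.polyfit(e[:,0],e[:,1],1);print(n,'rail front x=',c,'yaw',np.degrees(np.arctan(-c[0])),len(e))
E
```

```text
[0.4172 0.0996 0.2045] 17.3 0.08801501061770899 [0.2 0.6 0.2]
rail top [2.199e-01 1.700e-03 7.230e+02] clip top [2.223e-01 1.100e-02 2.580e+02]
gripbox [[0.575, 0.106, 0.033], [0.603, 0.125, 0.092]]
1048 ((0.5894818305969238, 0.11586513370275497), (0.02999274805188179, 0.01906495727598667), 5.346796035766602)
plate 11483 ((0.6385002732276917, 0.12086357176303864), (0.12698058784008026, 0.10954782366752625), 5.46240234375)
scene rail front x= [-0.06907216  0.66703367] yaw 3.951267405490782 20
top rail front x= [-0.0709624   0.66364855] yaw 4.059041876243228 20
```

View pics/w2.png

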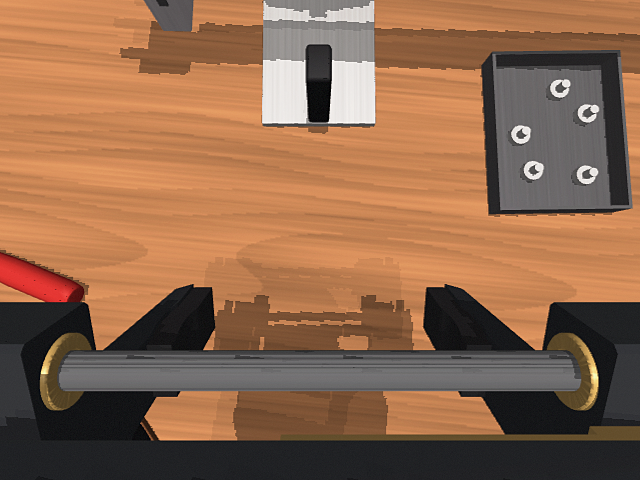

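The plate is free and straight at (319,85), with the grip at (0.5895,0.116). That puts the nose about 90 mm behind the guard plane with 1.4° skew, and the firm contact agrees. The rail is still level, and the tray and driver are undisturbed. Handing in.

```bash
python3 -c "
from bench import r
print(r.finish_job())"
```

```text
the job is handed in; nothing more can be done
None
```

I raised the guard to the index clip (within about 1 mm by camera) and let go. I then slid the blower carrier onto the stop bar, about 1.4° off square, and released it. The tray and screwdriver looked undisturbed. I handed the job in at about 17 s; it returned no verdict.

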